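# Show off the basket-handled dish

## Robot

A 7-joint arm with a two-finger parallel gripper is mounted at the origin on the work surface. World frame = base frame: x ahead of the robot, y to its left, z up, the work surface at z = 0. Lengths are in m, angles in degrees, forces in N, time in s.
With the tool pointing down it reaches from about 0.425 to 1.025 m from the base axis. Payload 9.4 kg.
Tool frame: the origin (TCP) lies on the centre line of the jaws, within the pads' length; the fingertips stand 14 mm ahead of it and the grasp point (between the pads) lies 5 mm behind it; z points along the fingers, y is the line along which they close (so a half turn about z gives the same grasp; the last joint's range is limited). The gripper opens to 93 mm and grips with 3 to 60 N. Pads are 15 mm wide; open, the fingers measure 128 mm over their backs; the gripper's body (75 mm by 188 mm) begins 65 mm behind the grasp point.
Start: joints at [-74.811, 34.337, -0.143, 91.639, 0.103, 54.024, -4.572], TCP at [0.243, 0.683, 0.233] pointing down, gripper open.
Joint ranges: [-147.43, 147.43], [-19.82, 112.94], [-74.19, 73.91], [6.32, 146.72], [-59.91, 239.91], [6.04, 106.73], [-150.56, 150.56]. Speed limits (degrees/s): [127.2, 127.2, 172.46, 172.46, 180, 180, 180].

## Interface

Orientations are given as a 3x3 rotation matrix whose columns are the frame's x, y, z axes.
In Python, from rig import bot, cams gives the robot as it stands.
- The arm moves only by the shell command python3 -m pendant 'ROWS' [FORCE]. ROWS is JSON, a list of rows, each an object with "dp": the shift along the tool's x, y, z in cm, a list of three; "twist": the turn about the tool's z in degrees; "hand": the opening, from 0 (shut) to 1 (fully open). In form: [{"dp": [x, y, z], "twist": twist, "hand": hand}, ...]. A call has exactly 5 rows; each row shifts and turns the commanded pose from where the row before left it, along the tool's axes as they then stand; what a row does not reach is not made up. A row lasts 1/12 s, in which the tool goes at most 41.7 mm and 7.16 degrees, less where a joint would pass 70% of its speed; a pose out of reach is approached as far as the arm can. A call with a gripper value outside its range is refused whole. The fingers move at their own pace and stop on an object; FORCE is the grip in N (left out, the last holds). Time passes only in rows, so rows that do not move let the fingers close, or fill a call up. It gives the time, the measured TCP pose, the force, the opening and the grip force at its end, in the units of the state.
- bot.get_obs(): the state, without advancing time (a new reading comes with each control period).
- cams.grab_frame(name): name is "scene" or "top" or "wrist"; returns (picture, depth): 400x640x3 uint8, blue, green, red; 400x640 float32, m along the optical axis (not along the pixel's ray), 0 where there is no reading.
- cams.camera_model(name): a dict with "mtx" (3x3 intrinsics, pixels), "k1" (the pictures are not rectified: a ray, as slopes to the right and down, at radius r is drawn at 1 + k1 r^2 times it, then the intrinsics apply), "extrinsics" (4x4, takes a point from world to camera coordinates). Camera axes: x right, y up, looking along -z (the intrinsics and any distortion apply to the point x, -y, -z); pixel columns grow to the right and rows downward; lengths in m; the calibration is good to about 2 mm. A picture is of the moment at which its call begins: read the wrist's pose just before it. camera_model takes no time and is no camera call; for the wrist camera it gives the pose at the moment of the call.
- bot.finish_job(): hands the job in; it is judged then, once.
The state is a dict: "clock": time; "joint_positions": joint angles; "joint_velocities": joint speeds; "joint_efforts": joint torques, N m; "eef_pos": TCP position; "orientation": TCP orientation; "wrist_force": force on the tool from outside, world axes, zero at the start; "torque": the same for the moment, N m; "finger_gap": finger opening in m; "grip_force": force on a finger pad.
Only numpy, scipy, OpenCV 4.12 (cv2) and the standard library are available. Lean on these libraries where they do the work, as an engineer would, in place of code of your own. Each camera call takes 0.05 s, during which the arm holds its last target. There are 200 camera calls.

## Task

Set the stone ball gently, without dropping it, into the brass dish where it stands on its post, and let the ball come to rest in the middle. Then take the dish by the wooden grip of its handle, lift it straight up a good 6 cm clear of the post, and there turn it level through a quarter turn, either way, so that its handle runs square to how it stood, with the ball staying in the middle all the while. Finish while still holding the dish up, level and still, with the ball in the middle; leave the bell, tankard and casket alone.

Things in the scene. Friction and masses are not known exactly. Their poses are not given: they have to be found in the camera images.
- stand: dark wooden display post, fixed: 110 mm square foot 12 mm thick, 34 mm square column, 56 mm square top plate whose flat top is 80 mm above the counter. Origin on the counter under its centre, z up; x and y along its sides. The dish starts centred on it with its handle along the stand's x axis
- dish: round shallow brass dish, 194 mm across, rim 37 mm high, about 0.45 kg, loose on the post, foot 70 mm across. Origin at the centre of the foot's underside, z up. A thin basket handle (8 mm bars) bridges it along its x axis, rim to rim, over the middle; its y sides are open
- dish_middle (a point): middle of the dish's inside floor, 10.5 mm above the dish's origin. The floor is flat for about 24 mm across, then rises outwards at about 14 degrees to 20 mm higher at 80 mm from the centre. A ball let go inside the dish rolls to the middle and settles within a second or two
- dish_grip (a point): centre of the dish handle's wooden grip, straight above the dish's centre, 86 mm above the dish's origin. The grip is a block 54 mm long along the dish's x, 14 mm wide along its y and 22 mm high
- rest: small turned wooden ball rest, fixed: foot 60 mm across and 8 mm thick, above it a hollow cup 32 mm across whose rim is 30 mm above the counter. Origin on the counter under its centre
- ball_center (a point): centre of the polished stone ball, 40 mm in diameter, about 90 g. It starts loose on the rim of the rest, its centre 46 mm above the counter; let go 1 cm above the dish it comes to no harm
- bell: brass hand bell standing on its mouth, 72 mm across, 95 mm high with its wooden handle; origin under its centre. To be left alone
- tankard: steel mug, 70 mm across, 85 mm high; origin under its centre. To be left alone
- casket: dark wooden box, 90 x 130 x 50 mm; origin under its centre. To be left alone

How it is judged:
By the outcome, as a careful person would: the job done as asked, in the order asked, and still so for the second after the job is handed in, while the arm keeps its last pose, push and grip.
It also fails if it takes over 64 s, if anything falls off the work surface, if the arm or the gripper's body presses on something with over 40 N, if the wrist force passes 120 N, or if a joint passes its speed limit or range.

## Working session

There is one attempt and no reset: what is moved stays moved. The work goes in short steps, Python scripts to look and compute and a shell command to move; the robot and the scene stay as the last step left them, time stands still between calls to the robot, and variables do not carry over. Pictures are saved under pics/ and viewed, at most 10 in all, crops included, and the job is handed in when it is done.

```bash
mkdir -p pics; ls
cat > h.py <<'E'
import numpy as np,cv2
from rig import bot,cams
def cloud(name):
    m=cams.camera_model(name); im,d=cams.grab_frame(name)
    K=np.array(m["mtx"]);k1=m["k1"];E=np.array(m["extrinsics"])
    v,u=np.mgrid[0:400,0:640].astype(float)
    p=cv2.undistortPoints(np.stack([u.ravel(),v.ravel()],1)[:,None],K,np.array([k1,0,0,0.])).reshape(-1,2)
    z=d.ravel()
    c=np.stack([p[:,0]*z,-p[:,1]*z,-z],1)
    w=(c-E[:3,3])@E[:3,:3]
    w[z==0]=np.nan
    return im,w.reshape(400,640,3)
E
python3 - <<'E'
from h import *
im,w=cloud("top"); cv2.imwrite("pics/top.png",im); np.save("top.npy",w)
im,w2=cloud("scene"); cv2.imwrite("pics/scene.png",im); np.save("scene.npy",w2)
s=bot.get_obs(); print(s)
E
```

```text
pics
{'clock': 0.1, 'joint_positions': array([-74.81334434,  34.37927852,  -0.14498615,  91.67550404,
         0.10257065,  54.02427055,  -4.57096505]), 'joint_velocities': array([-0.03027092, -0.11353874, -0.01732651, -0.13228038, -0.03886892,
        0.00090802,  0.05762   ]), 'joint_efforts': array([ 4.01376121e-03, -7.66550303e+01,  1.50186058e+00, -2.52937067e+01,
       -5.22464316e-02,  1.37366288e-02,  9.59006366e-05]), 'eef_pos': array([0.24285691, 0.68267657, 0.23186001]), 'orientation': array([[-9.42188589e-01,  3.35082896e-01, -3.38896036e-04],
       [ 3.35083043e-01,  9.42187652e-01, -1.33528967e-03],
       [-1.28129071e-04, -1.37165301e-03, -9.99999051e-01]]), 'wrist_force': array([-0.0203889 , -0.20272261,  0.09408229]), 'torque': array([ 0.02825507, -0.04695053, -0.00799189]), 'grip_force': 0.0, 'finger_gap': 0.09281595246940443}
```

View pics/top.png

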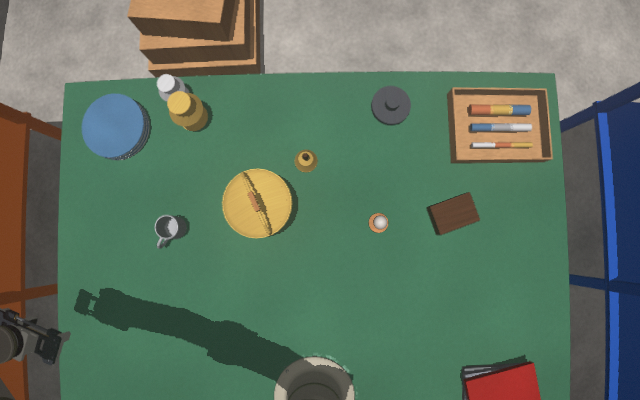

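View pics/scene.png

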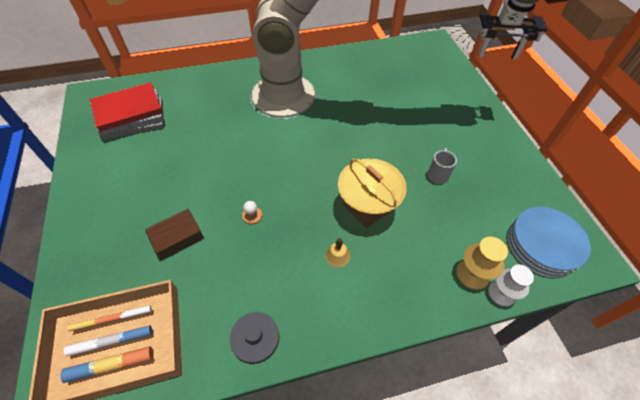

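The top view shows the dish at about (257,203) with its handle running from (245,173) to (268,233). The ball on its rest is at (378,223), the bell at (306,160), the tankard at (167,228) and the casket at (454,213). The scene view shows the same objects, and nothing stands between the ball and the dish.

Run:
```python
from h import *
w=np.load("top.npy"); im=cv2.imread("pics/top.png").astype(int)
def reg(u0,u1,v0,v1,zlo,zhi):
    p=w[v0:v1,u0:u1].reshape(-1,3); return p[(p[:,2]>zlo)&(p[:,2]<zhi)]
for n,r in dict(ball=(365,392,208,238,.05,.08),bell=(290,322,145,175,.03,.12),tank=(150,182,210,250,.03,.1),casket=(425,482,190,236,.03,.07)).items():
    p=reg(*r); print(n,len(p),p.mean(0),p.min(0),p.max(0))
p=reg(215,300,160,245,.07,.25); c,r=cv2.minEnclosingCircle(p[p[:,2]<.125][:,:2].astype(np.float32)); print("dish",c,r,p[:,2].min(),p[:,2].max())
p=reg(215,300,160,245,.135,.25); mu=p.mean(0); u,s,v=np.linalg.svd(p[:,:2]-mu[:2],full_matrices=False)
print("handle",len(p),mu,p[:,2].max(),v[0],np.degrees(np.arctan2(v[0,1],v[0,0])),s)
q=p[p[:,2]>.165];print("grip",len(q),q.mean(0),(q.min(0)+q.max(0))/2)
```

```text
ball 143 [ 0.51063855 -0.19924198  0.06084407] [ 0.49338678 -0.21771771  0.05070366] [ 0.52827268 -0.18272718  0.0749858 ]
bell 216 [0.69922874 0.01253435 0.0499321 ] [ 0.6781382  -0.01035044  0.03006159] [0.72495289 0.03711219 0.09789532]
tank 409 [0.50113079 0.41631904 0.0665328 ] [0.44582063 0.37618216 0.0303673 ] [0.54080606 0.44799167 0.09388699]
casket 1392 [ 0.53154149 -0.41841862  0.04993204] [ 0.47215056 -0.49545419  0.03016683] [ 0.59405041 -0.34626371  0.05815645]
dish (0.5683748722076416, 0.14686109125614166) 0.09687021374702454 0.0857950994666879 0.18440526909165306
handle 265 [0.56301149 0.14496563 0.16880366] 0.18440526909165306 [-0.92169568 -0.38791373] -157.17525199121988 [0.75338407 0.05620458]
grip 189 [0.56718619 0.14708339 0.17374019] [0.57051149 0.1466271  0.17474832]
```

```bash
python3 -m pendant '[{"dp":[-3.2,-2.06,0],"twist":0,"hand":1},{"dp":[-3.2,-2.06,0],"twist":0,"hand":1},{"dp":[-3.2,-2.06,0],"twist":0,"hand":1},{"dp":[-3.2,-2.06,0],"twist":0,"hand":1},{"dp":[-3.2,-2.06,0],"twist":0,"hand":1}]'
python3 -m pendant '[{"dp":[-3.2,-2.06,0],"twist":0,"hand":1},{"dp":[-3.2,-2.06,0],"twist":0,"hand":1},{"dp":[-3.2,-2.06,0],"twist":0,"hand":1},{"dp":[-3.2,-2.06,0],"twist":0,"hand":1},{"dp":[-3.2,-2.06,0],"twist":0,"hand":1}]'
python3 -m pendant '[{"dp":[-1.5,-3.58,0],"twist":0,"hand":1},{"dp":[-1.5,-3.58,0],"twist":0,"hand":1},{"dp":[-1.5,-3.58,0],"twist":0,"hand":1},{"dp":[-1.5,-3.58,0],"twist":0,"hand":1},{"dp":[-1.5,-3.58,0],"twist":0,"hand":1}]'
python3 -m pendant '[{"dp":[-1.5,-3.58,0],"twist":0,"hand":1},{"dp":[-1.5,-3.58,0],"twist":0,"hand":1},{"dp":[-1.5,-3.58,0],"twist":0,"hand":1},{"dp":[-1.5,-3.58,0],"twist":0,"hand":1},{"dp":[-1.5,-3.58,0],"twist":0,"hand":1}]'
python3 -m pendant '[{"dp":[-1.5,-3.58,0],"twist":0,"hand":1},{"dp":[-1.5,-3.58,0],"twist":0,"hand":1},{"dp":[-1.5,-3.58,0],"twist":0,"hand":1},{"dp":[-1.5,-3.58,0],"twist":0,"hand":1},{"dp":[-1.5,-3.58,0],"twist":0,"hand":1}]'
python3 -m pendant '[{"dp":[0,0,0],"twist":6,"hand":1},{"dp":[0,0,0],"twist":6,"hand":1},{"dp":[0,0,0],"twist":6,"hand":1},{"dp":[0,0,0],"twist":6,"hand":1},{"dp":[0,0,0],"twist":6,"hand":1}]'
python3 -m pendant '[{"dp":[0,0,0],"twist":6,"hand":1},{"dp":[0,0,0],"twist":6,"hand":1},{"dp":[0,0,0],"twist":5.6,"hand":1},{"dp":[0,0,0],"twist":0,"hand":1},{"dp":[0,0,0],"twist":0,"hand":1}]'
python3 - <<'E'
from h import *
im,w=cloud("wrist"); cv2.imwrite("pics/w1.png",im); np.save("w1.npy",w)
s=bot.get_obs(); print(s["eef_pos"],s["orientation"],s["joint_positions"])
E
```

```text
clock: 0.52
eef_pos: [0.3599, 0.5307, 0.2323]
orientation: [[-0.942, 0.335, -0.0], [0.335, 0.942, -0.001], [-0.0, -0.001, -1.0]]
wrist_force: [0.9, -0.1, 0.6]
finger_gap: 0.0926
grip_force: 0.0
clock: 0.93
eef_pos: [0.4762, 0.38, 0.2325]
orientation: [[-0.942, 0.335, -0.0], [0.335, 0.942, -0.0], [0.0, -0.0, -1.0]]
wrist_force: [0.5, -0.1, -0.2]
finger_gap: 0.093
grip_force: 0.0
clock: 1.35
eef_pos: [0.4858, 0.186, 0.2324]
orientation: [[-0.942, 0.335, -0.0], [0.335, 0.942, -0.0], [0.0, -0.0, -1.0]]
wrist_force: [0.3, -0.3, 0.4]
finger_gap: 0.0933
grip_force: 0.0
clock: 1.77
eef_pos: [0.4964, -0.0077, 0.2326]
orientation: [[-0.942, 0.335, -0.0], [0.335, 0.942, -0.0], [0.0, -0.0, -1.0]]
wrist_force: [1.0, -0.0, -0.7]
finger_gap: 0.0929
grip_force: 0.0
clock: 2.18
eef_pos: [0.5071, -0.2015, 0.2325]
orientation: [[-0.942, 0.335, -0.0], [0.335, 0.942, 0.0], [0.0, 0.0, -1.0]]
wrist_force: [0.7, 0.2, -0.0]
finger_gap: 0.093
grip_force: 0.0
clock: 2.6
eef_pos: [0.5072, -0.1998, 0.2324]
orientation: [[-0.644, 0.765, -0.001], [0.765, 0.644, 0.0], [0.001, -0.0, -1.0]]
wrist_force: [0.2, 0.5, 0.1]
finger_gap: 0.0931
grip_force: 0.0
clock: 3.02
eef_pos: [0.5074, -0.1994, 0.2324]
orientation: [[-0.391, 0.92, -0.001], [0.92, 0.391, -0.0], [0.0, -0.001, -1.0]]
wrist_force: [0.0, -0.0, -0.1]
finger_gap: 0.0925
grip_force: 0.0
[ 0.50738819 -0.19943629  0.23248533] [[-3.91258383e-01  9.20280793e-01 -3.73408158e-04]
 [ 9.20280862e-01  3.91258399e-01 -3.23081058e-05]
 [ 1.16366549e-04 -3.56281199e-04 -9.99999930e-01]] [  2.92527486  22.67694623  17.25829183 116.09473519  -9.71868176
  42.58422317  49.14251889]
```

View pics/w1.png

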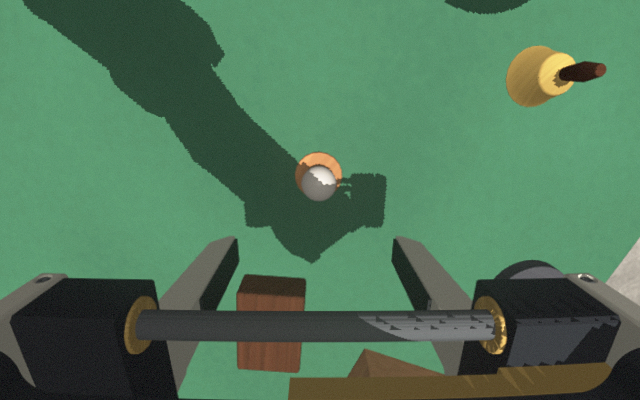

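The wrist view shows the ball on its rest at (318,182), centred sideways between the fingertips at (235,240) and (395,240). The casket is below the ball, well clear of the fingers. I'll fit a sphere to the ball's points.

```bash
cat >> h.py <<'E'
from scipy.optimize import least_squares
def sphere(w,c0,r=.02,tol=.03,zmin=.035):
    p=w.reshape(-1,3); p=p[np.linalg.norm(p-c0,axis=1)<tol]; p=p[p[:,2]>zmin]
    f=least_squares(lambda c:np.linalg.norm(p-c,axis=1)-r,c0,loss="soft_l1",f_scale=.001)
    return f.x,len(p),np.abs(f.fun).mean()
E
python3 - <<'E'
from h import *
w=np.load("w1.npy"); x,n,e=sphere(w,np.array([.510,-.2,.046])); print(x,n,e)
s=bot.get_obs(); print((x-s["eef_pos"])@s["orientation"]*100)
m=cams.camera_model("wrist"); E=np.array(m["extrinsics"]); c=-E[:3,:3].T@E[:3,3]; print("cam in tool cm",(c-s["eef_pos"])@s["orientation"]*100)
E
```

```text
[ 0.51116468 -0.20109482  0.04616246] 950 0.00040752807110565705
[-0.30255737  0.28928993 18.63215057]
cam in tool cm [  8.51793074  -0.07323202 -15.21049299]
```

```bash
python3 -m pendant '[{"dp":[-0.3,0.3,2.5],"twist":0,"hand":1},{"dp":[0,0,3],"twist":0,"hand":1},{"dp":[0,0,3],"twist":0,"hand":1},{"dp":[0,0,3],"twist":0,"hand":1},{"dp":[0,0,2.5],"twist":0,"hand":1}]' 10
python3 -m pendant '[{"dp":[0,0,2],"twist":0,"hand":1},{"dp":[0,0,1.5],"twist":0,"hand":1},{"dp":[0,0,1],"twist":0,"hand":1},{"dp":[0,0,0],"twist":0,"hand":1},{"dp":[0,0,0],"twist":0,"hand":0.7}]'
python3 -m pendant '[{"dp":[0,0,0],"twist":0,"hand":0.5},{"dp":[0,0,0],"twist":0,"hand":0.45},{"dp":[0,0,0],"twist":0,"hand":0.4},{"dp":[0,0,0],"twist":0,"hand":0.35},{"dp":[0,0,0],"twist":0,"hand":0.3}]'
python3 -m pendant '[{"dp":[0,0,0],"twist":0,"hand":0.3},{"dp":[0,0,0],"twist":0,"hand":0.3},{"dp":[0,0,0],"twist":0,"hand":0.3},{"dp":[0,0,0],"twist":0,"hand":0.3},{"dp":[0,0,0],"twist":0,"hand":0.3}]'
```

```text
clock: 3.48
eef_pos: [0.5111, -0.201, 0.0909]
orientation: [[-0.391, 0.921, -0.0], [0.921, 0.391, 0.001], [0.001, -0.0, -1.0]]
wrist_force: [-0.4, 0.3, 0.6]
finger_gap: 0.0932
grip_force: 0.0
clock: 3.9
eef_pos: [0.5113, -0.2014, 0.0476]
orientation: [[-0.389, 0.921, -0.001], [0.921, 0.389, 0.0], [0.001, -0.0, -1.0]]
wrist_force: [-0.0, 0.2, 0.3]
finger_gap: 0.0897
grip_force: 0.0
clock: 4.32
eef_pos: [0.5117, -0.2012, 0.0482]
orientation: [[-0.388, 0.922, 0.001], [0.922, 0.388, -0.0], [-0.001, 0.001, -1.0]]
wrist_force: [-0.7, -0.1, -0.1]
finger_gap: 0.0574
grip_force: 0.0
clock: 4.73
eef_pos: [0.512, -0.2012, 0.0478]
orientation: [[-0.388, 0.922, 0.001], [0.922, 0.388, -0.0], [-0.0, 0.001, -1.0]]
wrist_force: [1.4, 1.1, 3.3]
finger_gap: 0.0393
grip_force: 10.0
```

```bash
python3 -m pendant '[{"dp":[0,0,-1],"twist":0,"hand":0.3},{"dp":[0,0,-2],"twist":0,"hand":0.3},{"dp":[0,0,-3],"twist":0,"hand":0.3},{"dp":[0,0,-3],"twist":0,"hand":0.3},{"dp":[0,0,-3],"twist":0,"hand":0.3}]'
python3 -m pendant '[{"dp":[0,0,-3],"twist":0,"hand":0.3},{"dp":[0,0,-2],"twist":0,"hand":0.3},{"dp":[0.4,0.4,0],"twist":0,"hand":0.3},{"dp":[1,0.9,0],"twist":0,"hand":0.3},{"dp":[2,1.8,0],"twist":0,"hand":0.3}]'
python3 -m pendant '[{"dp":[2.5,2.3,0],"twist":0,"hand":0.3},{"dp":[2.5,2.3,0],"twist":0,"hand":0.3},{"dp":[2.5,2.3,0],"twist":0,"hand":0.3},{"dp":[2.5,2.3,0],"twist":0,"hand":0.3},{"dp":[2.5,2.3,0],"twist":0,"hand":0.3}]'
python3 -m pendant '[{"dp":[2,1.8,0],"twist":0,"hand":0.3},{"dp":[1.5,1.4,0],"twist":0,"hand":0.3},{"dp":[1,0.9,0],"twist":0,"hand":0.3},{"dp":[0,0,0],"twist":0,"hand":0.3},{"dp":[0,0,0],"twist":0,"hand":0.3}]'
python3 - <<'E'
from h import *
im,w=cloud("wrist"); cv2.imwrite("pics/w2.png",im); np.save("w2.npy",w)
s=bot.get_obs(); R=s["orientation"];print(s["eef_pos"],s["joint_positions"])
p=w.reshape(-1,3); p=p[np.isfinite(p).all(1)]
d=p[(np.linalg.norm(p[:,:2]-[.568,.147],axis=1)<.13)]
g=d[(d[:,2]>.158)&(d[:,2]<.186)&(np.linalg.norm(d[:,:2]-[.568,.147],axis=1)<.05)]
(c,sz,a)=cv2.minAreaRect(g[:,:2].astype(np.float32)); print("grip",len(g),c,sz,a,g[:,2].max(), "med z",np.percentile(g[:,2],90))
E
```

```text
clock: 5.15
eef_pos: [0.5103, -0.2013, 0.1691]
orientation: [[-0.387, 0.922, -0.002], [0.922, 0.387, 0.0], [0.001, -0.002, -1.0]]
wrist_force: [0.5, -0.1, -0.4]
finger_gap: 0.0393
grip_force: 10.0
clock: 5.57
eef_pos: [0.5255, -0.1591, 0.2175]
orientation: [[-0.384, 0.923, -0.001], [0.923, 0.384, -0.001], [-0.0, -0.001, -1.0]]
wrist_force: [0.1, -0.1, -1.1]
finger_gap: 0.0392
grip_force: 10.0
clock: 5.98
eef_pos: [0.5835, 0.0048, 0.216]
orientation: [[-0.388, 0.921, -0.003], [0.921, 0.388, -0.0], [0.001, -0.003, -1.0]]
wrist_force: [1.3, -0.6, -1.1]
finger_gap: 0.0392
grip_force: 10.0
clock: 6.4
eef_pos: [0.6038, 0.0596, 0.2165]
orientation: [[-0.389, 0.921, -0.002], [0.921, 0.389, -0.001], [0.0, -0.002, -1.0]]
wrist_force: [-0.3, -0.7, -0.7]
finger_gap: 0.0395
grip_force: 10.0
[0.60380827 0.05833215 0.21691471] [-22.70638051  28.00865288  17.2409827  109.28692881 -11.39615498
  44.45306839  23.59335667]
grip 3036 (0.5678154230117798, 0.147568017244339) (0.09982596337795258, 0.01383961271494627) 22.984210968017578 0.17931660539843397 med z 0.17766769459499085
```

View pics/w2.png

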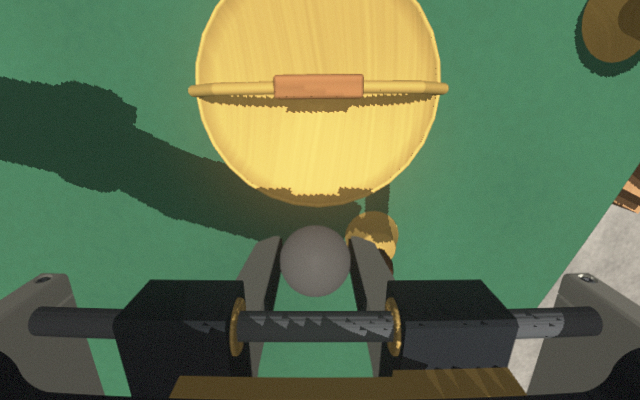

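The wrist view shows the ball held between the fingertips at (315,262). The wooden grip is centred at (318,86) and the handle runs across the picture, so the tool is square to the dish. Next I lower the ball on the near open side, 43 mm off the middle.

```bash
python3 -m pendant '[{"dp":[0.7,0.15,0],"twist":0,"hand":0.3},{"dp":[1.3,0,0],"twist":0,"hand":0.3},{"dp":[1.5,0,0],"twist":0,"hand":0.3},{"dp":[1.2,0,0],"twist":0,"hand":0.3},{"dp":[0.6,0,0],"twist":0,"hand":0.3}]'
python3 -m pendant '[{"dp":[0,0,1],"twist":0,"hand":0.3},{"dp":[0,0,1.5],"twist":0,"hand":0.3},{"dp":[0,0,2],"twist":0,"hand":0.3},{"dp":[0,0,1.5],"twist":0,"hand":0.3},{"dp":[0,0,1],"twist":0,"hand":0.3}]'
python3 -m pendant '[{"dp":[0,0,1],"twist":0,"hand":0.3},{"dp":[0,0,0.6],"twist":0,"hand":0.3},{"dp":[0,0,0.4],"twist":0,"hand":0.3},{"dp":[0,0,0],"twist":0,"hand":0.3},{"dp":[0,0,0],"twist":0,"hand":0.3}]'
python3 - <<'E'
from h import *
s=bot.get_obs(); d=(np.array([.5678,.1476,.08])-s["eef_pos"])@s["orientation"]*100; print(s["eef_pos"],d,s["wrist_force"])
E
```

```text
clock: 6.87
eef_pos: [0.5844, 0.1107, 0.2177]
orientation: [[-0.389, 0.921, -0.001], [0.921, 0.389, 0.001], [0.001, -0.0, -1.0]]
wrist_force: [-0.7, 0.3, -0.8]
finger_gap: 0.039
grip_force: 10.0
clock: 7.28
eef_pos: [0.5848, 0.108, 0.1457]
orientation: [[-0.387, 0.922, -0.002], [0.922, 0.387, -0.001], [-0.0, -0.002, -1.0]]
wrist_force: [-0.8, -0.4, 0.3]
finger_gap: 0.0389
grip_force: 10.0
clock: 7.7
eef_pos: [0.5857, 0.1087, 0.1279]
orientation: [[-0.388, 0.922, 0.0], [0.922, 0.388, 0.0], [-0.0, 0.0, -1.0]]
wrist_force: [-0.0, -0.3, -0.5]
finger_gap: 0.039
grip_force: 10.0
[0.58572786 0.10868408 0.12789757] [ 4.28276142 -0.14614904  4.78925224] [-0.01261915 -0.34562981 -0.46150155]
```

```bash
python3 -m pendant '[{"dp":[0,0,0.2],"twist":0,"hand":0.3},{"dp":[0,0,0.2],"twist":0,"hand":0.3},{"dp":[0,0,0],"twist":0,"hand":0.3},{"dp":[0,0,0],"twist":0,"hand":0.3},{"dp":[0,0,0],"twist":0,"hand":0.3}]'
python3 -m pendant '[{"dp":[0,0,0],"twist":0,"hand":0.5},{"dp":[0,0,0],"twist":0,"hand":0.6},{"dp":[0,0,0],"twist":0,"hand":0.6},{"dp":[0,0,-0.5],"twist":0,"hand":0.6},{"dp":[0,0,-1],"twist":0,"hand":0.6}]'
python3 -m pendant '[{"dp":[0,0,-2],"twist":0,"hand":0.6},{"dp":[0,0,-3],"twist":0,"hand":0.6},{"dp":[0,0,-3],"twist":0,"hand":0.6},{"dp":[0,0,-3],"twist":0,"hand":0.6},{"dp":[0,0,-1.5],"twist":0,"hand":0.6}]'
python3 -m pendant '[{"dp":[-1,0,0],"twist":0,"hand":0.6},{"dp":[-1,0,0],"twist":0,"hand":0.6},{"dp":[0,0,0],"twist":0,"hand":0.6},{"dp":[0,0,0],"twist":0,"hand":0.6},{"dp":[0,0,0],"twist":0,"hand":0.6}]'
python3 -m pendant '[{"dp":[0,0,0],"twist":0,"hand":0.6},{"dp":[0,0,0],"twist":0,"hand":0.6},{"dp":[0,0,0],"twist":0,"hand":0.6},{"dp":[0,0,0],"twist":0,"hand":0.6},{"dp":[0,0,0],"twist":0,"hand":0.6}]'
cat >> h.py <<'E'
def grip(w,c0=(.568,.147),zlo=.165,zhi=.186):
    p=w.reshape(-1,3); p=p[np.isfinite(p).all(1)]
    g=p[(p[:,2]>zlo)&(p[:,2]<zhi)&(np.linalg.norm(p[:,:2]-c0,axis=1)<.06)]
    return cv2.minAreaRect(g[:,:2].astype(np.float32)),np.percentile(g[:,2],95)
E
python3 - <<'E'
from h import *
im,w=cloud("wrist"); cv2.imwrite("pics/w3.png",im); np.save("w3.npy",w)
s=bot.get_obs(); R=s["orientation"];print(s["eef_pos"],s["joint_positions"])
print(grip(w)); print((np.array([.5678,.1476,.166])-s["eef_pos"])@R*100)
print(R)
E
```

```text
clock: 8.12
eef_pos: [0.5855, 0.1088, 0.1238]
orientation: [[-0.388, 0.922, 0.0], [0.922, 0.388, 0.0], [-0.0, 0.0, -1.0]]
wrist_force: [-0.1, 0.2, -1.4]
finger_gap: 0.0392
grip_force: 10.0
clock: 8.53
eef_pos: [0.5849, 0.1087, 0.1383]
orientation: [[-0.388, 0.922, -0.002], [0.922, 0.388, -0.001], [0.0, -0.002, -1.0]]
wrist_force: [0.3, -0.3, 0.5]
finger_gap: 0.0558
grip_force: 0.0
clock: 8.95
eef_pos: [0.5866, 0.1086, 0.2682]
orientation: [[-0.387, 0.922, 0.004], [0.922, 0.387, 0.001], [-0.001, 0.005, -1.0]]
wrist_force: [0.7, -0.1, -0.1]
finger_gap: 0.056
grip_force: 0.0
clock: 9.37
eef_pos: [0.5927, 0.0901, 0.2625]
orientation: [[-0.387, 0.922, -0.002], [0.922, 0.387, -0.001], [0.0, -0.002, -1.0]]
wrist_force: [-0.0, 0.5, 0.0]
finger_gap: 0.0558
grip_force: 0.0
clock: 9.78
eef_pos: [0.5932, 0.0905, 0.2635]
orientation: [[-0.388, 0.922, -0.0], [0.922, 0.388, -0.0], [-0.0, -0.0, -1.0]]
wrist_force: [1.4, -0.1, 0.5]
finger_gap: 0.0555
grip_force: 0.0
[0.59319329 0.0904149  0.26359481] [-27.19150734  24.52661684  18.72481159 107.48899544 -10.07654762
  49.58255478  19.34817228]
(((0.5678073763847351, 0.14742979407310486), (0.1196100190281868, 0.014222114346921444), 23.435503005981445), np.float64(0.1779078911907101))
[ 6.25621338 -0.12130643  9.75920558]
[[-3.87971654e-01  9.21671305e-01 -2.97594492e-05]
 [ 9.21671305e-01  3.87971652e-01 -6.13958690e-05]
 [-4.50409880e-05 -5.12482872e-05 -9.99999998e-01]]
```

View pics/w3.png

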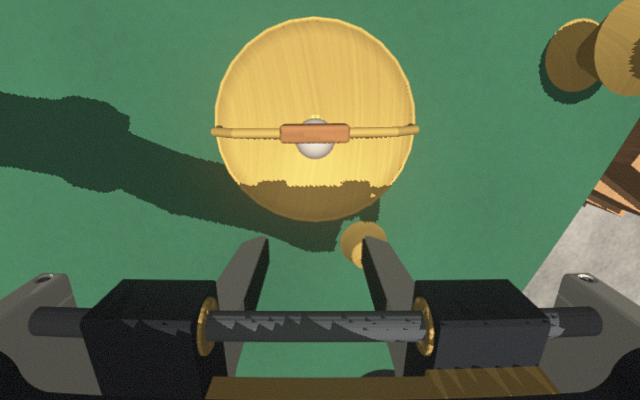

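The ball rests in the middle, visible under the wooden grip at (315,138), and the dish hasn't moved. I now go over the dish and turn the tool to grasp across the handle.

```bash
python3 -m pendant '[{"dp":[2,-0.1,0],"twist":-6,"hand":0.6},{"dp":[0,0,0],"twist":-6,"hand":0.6},{"dp":[0,0,0],"twist":-6,"hand":0.6},{"dp":[0,0,0],"twist":-6,"hand":0.6},{"dp":[0,0,0],"twist":-6,"hand":0.6}]'
python3 -m pendant '[{"dp":[0,0,0],"twist":-6,"hand":0.6},{"dp":[0,0,0],"twist":-6,"hand":0.6},{"dp":[0,0,0],"twist":-6,"hand":0.6},{"dp":[0,0,0],"twist":-6,"hand":0.6},{"dp":[0,0,0],"twist":-6,"hand":0.6}]'
python3 -m pendant '[{"dp":[0,0,0],"twist":-6,"hand":0.6},{"dp":[0,0,0],"twist":-6,"hand":0.6},{"dp":[0,0,0],"twist":-6,"hand":0.6},{"dp":[0,0,0],"twist":-6,"hand":0.6},{"dp":[0,0,0],"twist":-6,"hand":0.6}]'
python3 -m pendant '[{"dp":[0,1,0],"twist":0,"hand":0.6},{"dp":[0,1,0],"twist":0,"hand":0.6},{"dp":[0,1,0],"twist":0,"hand":0.6},{"dp":[0,0,0],"twist":0,"hand":0.6},{"dp":[0,0,0],"twist":0,"hand":0.6}]'
python3 -m pendant '[{"dp":[0,0,0],"twist":0,"hand":0.6},{"dp":[0,0,0],"twist":0,"hand":0.6},{"dp":[0,0,0],"twist":0,"hand":0.6},{"dp":[0,0,0],"twist":0,"hand":0.6},{"dp":[0,0,0],"twist":0,"hand":0.6}]'
python3 - <<'E'
from h import *
im,w=cloud("wrist"); cv2.imwrite("pics/w4.png",im)
s=bot.get_obs(); R=s["orientation"];print(s["eef_pos"],s["joint_positions"])
print(grip(w)); print((np.array([.5678,.1475,.163])-s["eef_pos"])@R*100)
print(R, np.degrees(np.arctan2(R[1,1],R[0,1])))
E
```

```text
clock: 10.25
eef_pos: [0.5845, 0.1086, 0.2637]
orientation: [[-0.8, 0.6, 0.0], [0.6, 0.8, -0.0], [-0.0, 0.0, -1.0]]
wrist_force: [1.4, -0.8, 0.5]
finger_gap: 0.0555
grip_force: 0.0
clock: 10.67
eef_pos: [0.5846, 0.1084, 0.2637]
orientation: [[-0.993, 0.12, 0.0], [0.12, 0.993, -0.0], [-0.0, 0.0, -1.0]]
wrist_force: [0.5, -0.2, 0.5]
finger_gap: 0.0558
grip_force: 0.0
clock: 11.08
eef_pos: [0.5846, 0.1083, 0.2637]
orientation: [[-0.92, -0.393, 0.0], [-0.393, 0.92, -0.0], [-0.0, -0.0, -1.0]]
wrist_force: [-0.0, -1.0, -0.2]
finger_gap: 0.0559
grip_force: 0.0
clock: 11.5
eef_pos: [0.5725, 0.1374, 0.2637]
orientation: [[-0.921, -0.389, 0.0], [-0.389, 0.921, 0.0], [-0.0, 0.0, -1.0]]
wrist_force: [-0.0, -0.9, -0.4]
finger_gap: 0.056
grip_force: 0.0
clock: 11.92
eef_pos: [0.573, 0.1357, 0.2636]
orientation: [[-0.922, -0.387, 0.0], [-0.387, 0.922, -0.0], [0.0, -0.0, -1.0]]
wrist_force: [-0.1, -0.9, 0.3]
finger_gap: 0.0561
grip_force: 0.0
[0.57302495 0.13576937 0.26365621] [-14.80902234  23.09461059  -5.63398409 107.79083145   2.92018596
  49.2477725   90.88681905]
(((0.5681415796279907, 0.1473635584115982), (0.11929254978895187, 0.01379475835710764), 23.13475227355957), np.float64(0.17795259060691992))
[ 0.02793902  1.28475016 10.06550751]
[[-9.21944607e-01 -3.87321745e-01  8.68981956e-05]
 [-3.87321750e-01  9.21944607e-01 -5.80608193e-05]
 [-5.76271050e-05 -8.71864204e-05 -9.99999995e-01]] 112.78795293137424
```

View pics/w4.png

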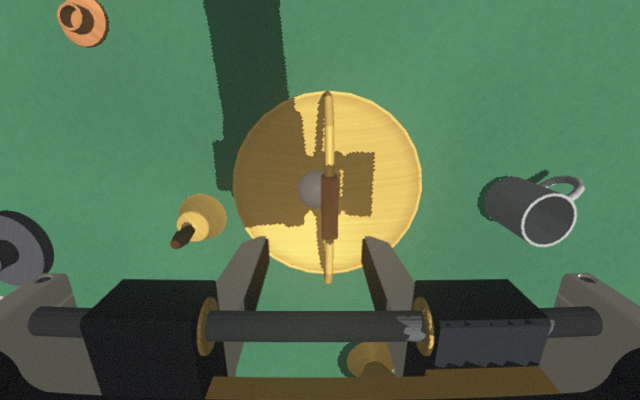

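The wrist view shows the ball in the middle at (315,188) and the grip at (329,208), seen edge-on. The handle is in line with the fingers' gap, and the tool needs about 1.3 cm more along its y axis.

```bash
python3 -m pendant '[{"dp":[0,0.6,0],"twist":0,"hand":0.6},{"dp":[0,0.7,0],"twist":0,"hand":0.6},{"dp":[0,0,2],"twist":0,"hand":0.6},{"dp":[0,0,2],"twist":0,"hand":0.6},{"dp":[0,0,1.5],"twist":0,"hand":0.6}]' 40
python3 -m pendant '[{"dp":[0,0,0.5],"twist":0,"hand":0.6},{"dp":[0,0,0],"twist":0,"hand":0.6},{"dp":[0,0,0],"twist":0,"hand":0.6},{"dp":[0,0,0],"twist":0,"hand":0.6},{"dp":[0,0,0],"twist":0,"hand":0.6}]'
python3 - <<'E'
from h import *
s=bot.get_obs(); R=s["orientation"]
im,w=cloud("wrist");print(grip(w)); print((np.array([.5680,.1475,.163])-s["eef_pos"])@R*100)
E
```

```text
clock: 12.38
eef_pos: [0.5673, 0.149, 0.2077]
orientation: [[-0.921, -0.389, -0.0], [-0.389, 0.921, 0.0], [0.0, 0.0, -1.0]]
wrist_force: [0.6, -0.2, -0.1]
finger_gap: 0.0559
grip_force: 0.0
clock: 12.8
eef_pos: [0.5684, 0.1483, 0.2047]
orientation: [[-0.922, -0.388, 0.002], [-0.388, 0.922, 0.001], [-0.002, -0.0, -1.0]]
wrist_force: [-0.4, -0.1, -0.1]
finger_gap: 0.0561
grip_force: 0.0
(((0.5679953694343567, 0.14710775017738342), (0.1198192909359932, 0.013852737843990326), 23.026397705078125), np.float64(0.17791849072877186))
[ 0.07313308 -0.05549761  4.16712446]
```

```bash
python3 -m pendant '[{"dp":[0.05,-0.06,1],"twist":0,"hand":0.5},{"dp":[0,0,1.2],"twist":0,"hand":0.5},{"dp":[0,0,1],"twist":0,"hand":0.5},{"dp":[0,0,0.6],"twist":0,"hand":0.5},{"dp":[0,0,0.35],"twist":0,"hand":0.5}]' 5
python3 -m pendant '[{"dp":[0,0,0],"twist":0,"hand":0.4},{"dp":[0,0,0],"twist":0,"hand":0.35},{"dp":[0,0,0],"twist":0,"hand":0.3},{"dp":[0,0,0],"twist":0,"hand":0.25},{"dp":[0,0,0],"twist":0,"hand":0.22}]'
python3 -m pendant '[{"dp":[0,0,0],"twist":0,"hand":0.2},{"dp":[0,0,0],"twist":0,"hand":0.18},{"dp":[0,0,0],"twist":0,"hand":0.16},{"dp":[0,0,0],"twist":0,"hand":0.14},{"dp":[0,0,0],"twist":0,"hand":0.12}]'
python3 -m pendant '[{"dp":[0,0,0],"twist":0,"hand":0.1},{"dp":[0,0,0],"twist":0,"hand":0.08},{"dp":[0,0,0],"twist":0,"hand":0.05},{"dp":[0,0,0],"twist":0,"hand":0.05},{"dp":[0,0,0],"twist":0,"hand":0.05}]' 40
```

```text
clock: 13.27
eef_pos: [0.5672, 0.1471, 0.1609]
orientation: [[-0.922, -0.388, -0.001], [-0.388, 0.922, -0.0], [0.001, 0.0, -1.0]]
wrist_force: [-0.2, 0.4, -0.8]
finger_gap: 0.0466
grip_force: 0.0
clock: 13.68
eef_pos: [0.5679, 0.1473, 0.1626]
orientation: [[-0.922, -0.388, 0.001], [-0.388, 0.922, 0.0], [-0.001, -0.0, -1.0]]
wrist_force: [-0.3, 0.3, -0.5]
finger_gap: 0.0223
grip_force: 0.0
clock: 14.1
eef_pos: [0.5678, 0.147, 0.1622]
orientation: [[-0.922, -0.388, 0.0], [-0.388, 0.922, -0.0], [-0.0, -0.0, -1.0]]
wrist_force: [-0.1, -0.9, 0.8]
finger_gap: 0.014
grip_force: 5.0
clock: 14.52
eef_pos: [0.5677, 0.147, 0.1622]
orientation: [[-0.922, -0.388, 0.0], [-0.388, 0.922, -0.0], [-0.0, -0.0, -1.0]]
wrist_force: [0.3, -2.9, 2.7]
finger_gap: 0.0138
grip_force: 40.0
```

Run:
```python
from h import *
s=bot.get_obs(); print(s["eef_pos"],s["wrist_force"],s["torque"],s["finger_gap"],s["grip_force"])
im,w=cloud("wrist"); cv2.imwrite("pics/w5.png",im); print(sphere(w,np.array([.568,.1475,.1105]),zmin=.1))
```

```text
[0.56771029 0.14701885 0.16221472] [ 0.34467642 -2.87821026  2.6676562 ] [-0.55467624 -0.03218009  0.01627118] 0.01378467634874154 39.99259293079376
(array([0.57251532, 0.13764127, 0.11053489]), 1043, np.float64(0.00036342930710896214))
```

View pics/w5.png

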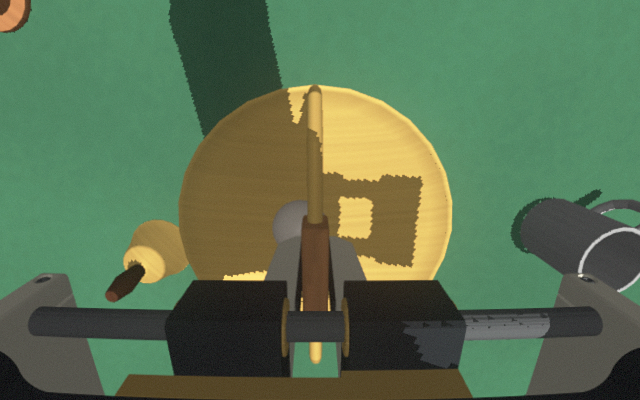

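Run:
```python
from h import *
w=np.load("w3.npy"); print(sphere(w,np.array([.5685,.1455,.1105]),zmin=.1))
im,w=cloud("wrist"); np.save("w6.npy",w); print(sphere(w,np.array([.5725,.1376,.1105]),tol=.024,zmin=.1))
def rim(w):
    p=w.reshape(-1,3);p=p[np.isfinite(p).all(1)]; r=np.linalg.norm(p[:,:2]-[.568,.1472],axis=1)
    q=p[(r>.045)&(r<.078)&(p[:,2]>.09)&(p[:,2]<.13)]
    # fit cone: z = a + bx x + by y + s r
    x=q-[.568,.1472,0]; A=np.c_[np.ones(len(x)),x[:,:2],np.linalg.norm(x[:,:2],axis=1)]
    sol=np.linalg.lstsq(A,x[:,2],rcond=None)[0]
    for _ in range(5):
        e=A@sol-x[:,2]; k=np.abs(e)<.003; sol=np.linalg.lstsq(A[k],x[k,2],rcond=None)[0]
    return len(q),k.sum(),sol,"tilt-ish deg",np.degrees(sol[1:3])
print(rim(np.load("w3.npy"))); print(rim(w))
```

```text
(array([0.57198965, 0.13737271, 0.11036069]), 569, np.float64(0.00035267027470340826))
(array([0.57247474, 0.13765193, 0.11047136]), 1075, np.float64(0.00036945085198149247))
(12921, np.int64(12918), array([ 8.76634051e-02,  1.57694045e-04, -1.12321566e-03,  2.54384129e-01]), 'tilt-ish deg', array([ 0.0090352 , -0.06435552]))
(17239, np.int64(17239), array([ 8.79316542e-02, -8.82748853e-05, -2.74022866e-03,  2.51354535e-01]), 'tilt-ish deg', array([-0.00505778, -0.15700354]))
```

The ball settled on the flat floor about 10.7 mm from the centre, inside the 12 mm flat radius, and the dish is level. Next I lift gently.

```bash
python3 -m pendant '[{"dp":[0,0,-0.1],"twist":0,"hand":0.05},{"dp":[0,0,-0.15],"twist":0,"hand":0.05},{"dp":[0,0,-0.2],"twist":0,"hand":0.05},{"dp":[0,0,-0.3],"twist":0,"hand":0.05},{"dp":[0,0,-0.4],"twist":0,"hand":0.05}]'
python3 -m pendant '[{"dp":[0,0,-0.5],"twist":0,"hand":0.05},{"dp":[0,0,-0.6],"twist":0,"hand":0.05},{"dp":[0,0,-0.6],"twist":0,"hand":0.05},{"dp":[0,0,-0.6],"twist":0,"hand":0.05},{"dp":[0,0,-0.6],"twist":0,"hand":0.05}]'
python3 -m pendant '[{"dp":[0,0,-0.6],"twist":0,"hand":0.05},{"dp":[0,0,-0.6],"twist":0,"hand":0.05},{"dp":[0,0,-0.6],"twist":0,"hand":0.05},{"dp":[0,0,-0.6],"twist":0,"hand":0.05},{"dp":[0,0,-0.6],"twist":0,"hand":0.05}]'
python3 -m pendant '[{"dp":[0,0,-0.5],"twist":0,"hand":0.05},{"dp":[0,0,-0.4],"twist":0,"hand":0.05},{"dp":[0,0,-0.3],"twist":0,"hand":0.05},{"dp":[0,0,-0.2],"twist":0,"hand":0.05},{"dp":[0,0,-0.1],"twist":0,"hand":0.05}]'
python3 -m pendant '[{"dp":[0,0,0],"twist":0,"hand":0.05},{"dp":[0,0,0],"twist":0,"hand":0.05},{"dp":[0,0,0],"twist":0,"hand":0.05},{"dp":[0,0,0],"twist":0,"hand":0.05},{"dp":[0,0,0],"twist":0,"hand":0.05}]'
cat >> h.py <<'E'
def dishcheck():
    s=bot.get_obs(); t=s["eef_pos"]; R=s["orientation"]; print(t,np.degrees(np.arctan2(R[1,1],R[0,1])),"j7",s["joint_positions"][6],s["wrist_force"],s["finger_gap"])
    im,w=cloud("wrist"); p=w.reshape(-1,3);p=p[np.isfinite(p).all(1)]; c=np.array([*t[:2],0])
    r=np.linalg.norm(p[:,:2]-t[:2],axis=1); q=p[(r>.045)&(r<.078)&(p[:,2]>t[2]-.072)&(p[:,2]<t[2]-.032)]
    x=q-c; A=np.c_[np.ones(len(x)),x[:,:2],np.linalg.norm(x[:,:2],axis=1)]; k=np.ones(len(x),bool)
    for _ in range(6):
        sol=np.linalg.lstsq(A[k],x[k,2],rcond=None)[0]; k=np.abs(A@sol-x[:,2])<.003
    print("base z rel tcp",sol[0]-t[2],"tilt deg",np.degrees(sol[1:3]),"slope",sol[3],k.sum())
    best=None
    for a in np.arange(0,360,45):
        g=t+[.01*np.cos(np.radians(a)),.01*np.sin(np.radians(a)),-.0517]
        f=sphere(w,g,tol=.025,zmin=t[2]-.062)
        if f[1]>50 and (best is None or f[2]<best[2]): best=f
    if best: print("ball rel tcp, world mm",(best[0]-t)*1000,best[1:]," tool x,y mm",((best[0]-t)@R)[:2]*1000)
    return im
E
python3 -c "
from h import *
cv2.imwrite('pics/w7.png',dishcheck())"
```

```text
clock: 15.03
eef_pos: [0.5673, 0.1474, 0.1735]
orientation: [[-0.922, -0.388, -0.001], [-0.388, 0.922, -0.0], [0.001, 0.0, -1.0]]
wrist_force: [0.3, 0.1, -5.1]
finger_gap: 0.0139
grip_force: 40.0
clock: 15.45
eef_pos: [0.5677, 0.1472, 0.2035]
orientation: [[-0.922, -0.388, 0.0], [-0.388, 0.922, 0.0], [-0.0, -0.0, -1.0]]
wrist_force: [-0.3, 0.0, -4.6]
finger_gap: 0.0136
grip_force: 40.0
clock: 15.87
eef_pos: [0.5676, 0.1473, 0.2333]
orientation: [[-0.922, -0.388, 0.0], [-0.388, 0.922, -0.0], [-0.0, -0.0, -1.0]]
wrist_force: [-0.3, 0.1, -6.0]
finger_gap: 0.0134
grip_force: 40.0
clock: 16.28
eef_pos: [0.5676, 0.1472, 0.2478]
orientation: [[-0.922, -0.388, 0.0], [-0.388, 0.922, -0.0], [-0.0, -0.0, -1.0]]
wrist_force: [-0.2, -0.2, -6.0]
finger_gap: 0.014
grip_force: 40.0
clock: 16.7
eef_pos: [0.5676, 0.1472, 0.2475]
orientation: [[-0.922, -0.388, -0.0], [-0.388, 0.922, -0.0], [0.0, -0.0, -1.0]]
wrist_force: [-0.4, 0.5, -4.6]
finger_gap: 0.0138
grip_force: 40.0
[0.56759358 0.14723003 0.24745488] 112.81746207469273 j7 89.42228142077725 [-0.36780935  0.45422914 -4.58415661] 0.013834021898463358
base z rel tcp -0.0742188376288721 tilt deg [-0.09131788 -0.17264051] slope 0.24962454921595353 17268
ball rel tcp, world mm [  6.78301771  -6.63448446 -50.98513368] (95, np.float64(0.00027294796274306284))  tool x,y mm [-3.69391011 -8.74549828]
```

```bash
python3 -m pendant '[{"dp":[0,0,0],"twist":0.5,"hand":0.05},{"dp":[0,0,0],"twist":1,"hand":0.05},{"dp":[0,0,0],"twist":1.5,"hand":0.05},{"dp":[0,0,0],"twist":2,"hand":0.05},{"dp":[0,0,0],"twist":2.5,"hand":0.05}]' | head -2
python3 -m pendant '[{"dp":[0,0,0],"twist":3,"hand":0.05},{"dp":[0,0,0],"twist":3,"hand":0.05},{"dp":[0,0,0],"twist":3,"hand":0.05},{"dp":[0,0,0],"twist":3,"hand":0.05},{"dp":[0,0,0],"twist":3,"hand":0.05}]' | head -2
python3 -m pendant '[{"dp":[0,0,0],"twist":3,"hand":0.05},{"dp":[0,0,0],"twist":3,"hand":0.05},{"dp":[0,0,0],"twist":3,"hand":0.05},{"dp":[0,0,0],"twist":3,"hand":0.05},{"dp":[0,0,0],"twist":3,"hand":0.05}]' | head -2
python3 -m pendant '[{"dp":[0,0,0],"twist":3,"hand":0.05},{"dp":[0,0,0],"twist":3,"hand":0.05},{"dp":[0,0,0],"twist":3,"hand":0.05},{"dp":[0,0,0],"twist":3,"hand":0.05},{"dp":[0,0,0],"twist":3,"hand":0.05}]' | head -2
python3 -m pendant '[{"dp":[0,0,0],"twist":3,"hand":0.05},{"dp":[0,0,0],"twist":3,"hand":0.05},{"dp":[0,0,0],"twist":3,"hand":0.05},{"dp":[0,0,0],"twist":3,"hand":0.05},{"dp":[0,0,0],"twist":3,"hand":0.05}]' | head -2
python3 -m pendant '[{"dp":[0,0,0],"twist":3,"hand":0.05},{"dp":[0,0,0],"twist":3,"hand":0.05},{"dp":[0,0,0],"twist":3,"hand":0.05},{"dp":[0,0,0],"twist":3,"hand":0.05},{"dp":[0,0,0],"twist":3,"hand":0.05}]' | head -2
python3 -m pendant '[{"dp":[0,0,0],"twist":2.5,"hand":0.05},{"dp":[0,0,0],"twist":2,"hand":0.05},{"dp":[0,0,0],"twist":1.5,"hand":0.05},{"dp":[0,0,0],"twist":1,"hand":0.05},{"dp":[0,0,0],"twist":0.5,"hand":0.05}]' | head -2
python3 -m pendant '[{"dp":[0,0,0],"twist":0,"hand":0.05},{"dp":[0,0,0],"twist":0,"hand":0.05},{"dp":[0,0,0],"twist":0,"hand":0.05},{"dp":[0,0,0],"twist":0,"hand":0.05},{"dp":[0,0,0],"twist":0,"hand":0.05}]'
python3 -m pendant '[{"dp":[0,0,0],"twist":0,"hand":0.05},{"dp":[0,0,0],"twist":0,"hand":0.05},{"dp":[0,0,0],"twist":0,"hand":0.05},{"dp":[0,0,0],"twist":0,"hand":0.05},{"dp":[0,0,0],"twist":0,"hand":0.05}]' |head -1
python3 -c "
from h import *
cv2.imwrite('pics/w8.png',dishcheck())"
```

```text
clock: 17.17
eef_pos: [0.5677, 0.1472, 0.2477]
clock: 17.58
eef_pos: [0.5676, 0.1473, 0.2477]
clock: 18.0
eef_pos: [0.5677, 0.1474, 0.2477]
clock: 18.42
eef_pos: [0.5676, 0.1474, 0.2477]
clock: 18.83
eef_pos: [0.5676, 0.1474, 0.2477]
clock: 19.25
eef_pos: [0.5676, 0.1475, 0.2477]
clock: 19.67
eef_pos: [0.5676, 0.1474, 0.2477]
clock: 20.08
eef_pos: [0.5677, 0.1472, 0.2477]
orientation: [[-0.388, 0.922, 0.0], [0.922, 0.388, 0.0], [0.0, 0.0, -1.0]]
wrist_force: [0.6, -0.5, -4.8]
finger_gap: 0.0137
grip_force: 40.0
clock: 20.5
[0.56765088 0.14726935 0.24765068] 22.81929657024693 j7 13.938433739059532 [ 0.14580165 -0.06215458 -4.55883284] 0.013529683074952543
base z rel tcp -0.074364701885278 tilt deg [0.08866176 0.23583822] slope 0.2504639888105866 17276
ball rel tcp, world mm [-10.44389111  -5.41913032 -52.28936326] (87, np.float64(0.0002682348821720919))  tool x,y mm [ -0.942839   -11.73042645]
```

View pics/w8.png

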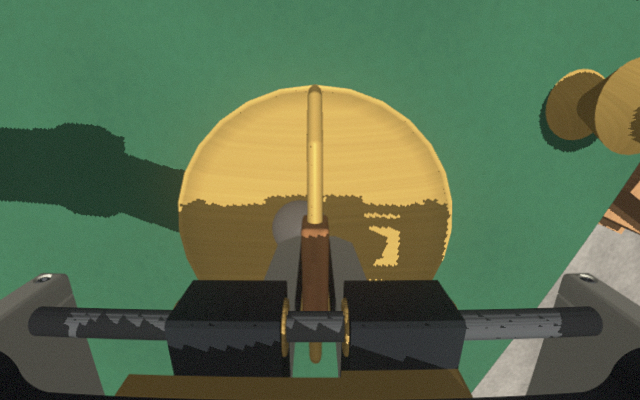

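The dish is level, turned a quarter and held up. The ball, at (292,222), is still about 11 mm off centre on the flat floor. A small, smooth shift towards the ball's side should roll it to the centre.

```bash
python3 -m pendant '[{"dp":[0,-0.15,0],"twist":0,"hand":0.05},{"dp":[0,-0.3,0],"twist":0,"hand":0.05},{"dp":[0,-0.5,0],"twist":0,"hand":0.05},{"dp":[0,-0.3,0],"twist":0,"hand":0.05},{"dp":[0,-0.15,0],"twist":0,"hand":0.05}]' | head -2
python3 -m pendant '[{"dp":[0,0,0],"twist":0,"hand":0.05},{"dp":[0,0,0],"twist":0,"hand":0.05},{"dp":[0,0,0],"twist":0,"hand":0.05},{"dp":[0,0,0],"twist":0,"hand":0.05},{"dp":[0,0,0],"twist":0,"hand":0.05}]' |head -2
python3 -m pendant '[{"dp":[0,0,0],"twist":0,"hand":0.05},{"dp":[0,0,0],"twist":0,"hand":0.05},{"dp":[0,0,0],"twist":0,"hand":0.05},{"dp":[0,0,0],"twist":0,"hand":0.05},{"dp":[0,0,0],"twist":0,"hand":0.05}]' |head -2
python3 -m pendant '[{"dp":[0,0,0],"twist":0,"hand":0.05},{"dp":[0,0,0],"twist":0,"hand":0.05},{"dp":[0,0,0],"twist":0,"hand":0.05},{"dp":[0,0,0],"twist":0,"hand":0.05},{"dp":[0,0,0],"twist":0,"hand":0.05}]' |head -2
python3 -c "
from h import *
cv2.imwrite('pics/w9.png',dishcheck())"
```

```text
clock: 20.97
eef_pos: [0.554, 0.1414, 0.2477]
clock: 21.38
eef_pos: [0.5549, 0.1419, 0.2476]
clock: 21.8
eef_pos: [0.5547, 0.1418, 0.2476]
clock: 22.22
eef_pos: [0.5548, 0.1418, 0.2476]
[0.55475854 0.14182864 0.24764168] 22.81831757491875 j7 13.920341252816673 [ 0.09405212  0.44260272 -6.07380611] 0.013984105579754663
base z rel tcp -0.07440813824937367 tilt deg [0.0935221 0.2392227] slope 0.2514728585926234 17265
ball rel tcp, world mm [-10.64277483  -5.62636291 -51.99880206] (83, np.float64(0.0003593100823605927))  tool x,y mm [ -1.05627551 -11.99530563]
```

View pics/w9.png

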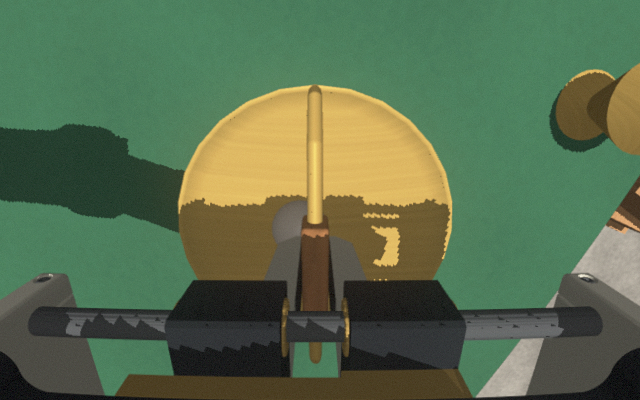

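The ball rode along with the dish, so rolling friction holds it. I'll try one shift with a quick start and a soft stop, which can only move the ball inward.

```bash
python3 -m pendant '[{"dp":[0,-0.9,0],"twist":0,"hand":0.05},{"dp":[0,-0.7,0],"twist":0,"hand":0.05},{"dp":[0,-0.5,0],"twist":0,"hand":0.05},{"dp":[0,-0.35,0],"twist":0,"hand":0.05},{"dp":[0,-0.2,0],"twist":0,"hand":0.05}]' | head -2
python3 -m pendant '[{"dp":[0,-0.1,0],"twist":0,"hand":0.05},{"dp":[0,0,0],"twist":0,"hand":0.05},{"dp":[0,0,0],"twist":0,"hand":0.05},{"dp":[0,0,0],"twist":0,"hand":0.05},{"dp":[0,0,0],"twist":0,"hand":0.05}]' |head -2
python3 -m pendant '[{"dp":[0,0,0],"twist":0,"hand":0.05},{"dp":[0,0,0],"twist":0,"hand":0.05},{"dp":[0,0,0],"twist":0,"hand":0.05},{"dp":[0,0,0],"twist":0,"hand":0.05},{"dp":[0,0,0],"twist":0,"hand":0.05}]' |head -2
python3 -m pendant '[{"dp":[0,0,0],"twist":0,"hand":0.05},{"dp":[0,0,0],"twist":0,"hand":0.05},{"dp":[0,0,0],"twist":0,"hand":0.05},{"dp":[0,0,0],"twist":0,"hand":0.05},{"dp":[0,0,0],"twist":0,"hand":0.05}]' |head -2
python3 -c "
from h import *
cv2.imwrite('pics/w10.png',dishcheck())"
```

```text
clock: 22.68
eef_pos: [0.5296, 0.1312, 0.2478]
clock: 23.1
eef_pos: [0.5296, 0.1313, 0.2476]
clock: 23.52
eef_pos: [0.5294, 0.1312, 0.2476]
clock: 23.93
eef_pos: [0.5294, 0.1311, 0.2476]
[0.52940551 0.13113898 0.24764042] 22.816215329837373 j7 13.83863186522584 [ 0.68029461  0.66037426 -4.83839538] 0.013625197754832867
base z rel tcp -0.0742768422766659 tilt deg [0.10494108 0.22743791] slope 0.24954272584775802 17269
ball rel tcp, world mm [ -2.82612494  -2.13816696 -51.7463917 ] (341, np.float64(0.0002762164240279116))  tool x,y mm [-0.87342424 -3.4368888 ]
```

View pics/w10.png

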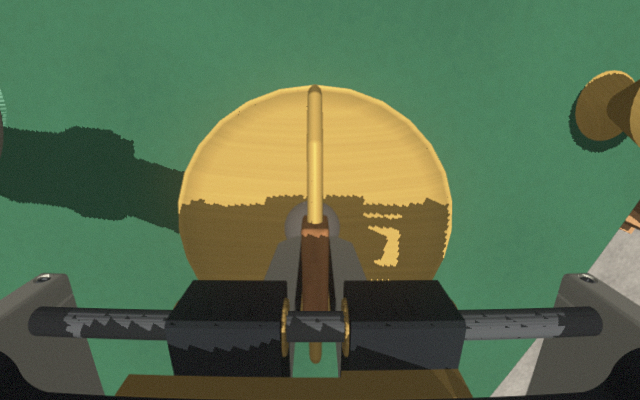

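The ball now sits about 3.5 mm from the centre, behind the handle bar at (312,220). The dish is level and still, so I'm handing in.

```bash
python3 -c "
from rig import bot
print(bot.finish_job())"
```

```text
the job is handed in; nothing more can be done
None
```

The job is handed in: the dish is held level about 8.5 cm above the post's height, turned a quarter turn, with the ball 3–4 mm from the middle. The ball first came to rest about 11 mm off-centre on the flat floor and stayed there through the lift and turn, until two small sideways shifts (about 4 cm in all) brought it in.

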